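# Level the instrument stand and set the calibration adaptor on it

### The arm

A 7-joint arm with a two-finger parallel gripper is mounted at the origin on a cart in front of the work surface, level with it; the furniture and walls round the work are solid. World frame = base frame: x ahead of the robot, y to its left, z up, the work surface at z = 0. Lengths are in m, angles in rad, forces in N, time in s.
With the tool pointing down it reaches from about 0.4 to 0.75 m from the base axis. Payload 19.5 kg.
Tool frame: the origin (TCP) lies between the finger pads; the fingertips stand 11 mm ahead of it and the grasp point (between the pads) lies 8 mm behind it (bot.tip_extent is the distance from the TCP to the fingertips, in m); z points along the fingers, y is the line along which they close (so a half turn about z gives the same grasp; the last joint's range is limited). The gripper opens to 85 mm and grips with 20 to 120 N. Pads are 22 mm wide; open, the fingers measure 114 mm over their backs; the gripper's body (76 mm by 85 mm) begins 54 mm behind the grasp point. The pads swing forward as they close: fully open they stand 13 mm farther back than shut.
Start: joints at [1.087, 0.707, -0.028, 1.485, 0.022, 0.951, -0.075], TCP at [0.246, -0.52, 0.214] pointing down, gripper open.
Joint ranges: [-2.71, 2.71], [-0.32, 2.16], [-1.57, 1.52], [0, 2.45], [-1.46, 4.6], [0, 2.02], [-2.83, 2.83]. Speed limits (rad/s): [1.89, 1.89, 2.57, 2.57, 3.01, 3.01, 3.01].

### API

Orientations are given as a unit quaternion [w, x, y, z].
In Python, from plant import status, grab_frame, workorder, bot gives the robot as it stands.
- The arm moves only by the tool jog_arm, never from a script. Its argument "moves" is a list of rows, each a list of 7 numbers: the shift along the tool's x, y, z in cm, then the turn, a rotation vector about the tool's x, y, z in degrees, then the opening, from 0 (shut) to 1 (fully open). In form: [[dx, dy, dz, ax, ay, az, hand], ...]. A call has 1 to 12 rows; each row is the pose to reach, as a shift and turn from the pose commanded when the call began, along the tool's axes at that moment; what a row does not reach only later rows make up. A row lasts 1/8 s, in which the tool goes at most 62.5 mm and 10.7 degrees, less where a joint would pass 70% of its speed; a pose out of reach is approached as far as the arm can. A call with a gripper value outside its range is refused whole. The fingers move at their own pace and stop on an object; "force" is the grip in N (left out, the last holds). Time passes only in rows, so rows that repeat a pose let the fingers close. It gives the time, the measured TCP pose, the force, the opening and the grip force at its end, in the units of the state.
- status.read_state(): the state, without advancing time (a new reading comes with each control period).
- grab_frame(name): name is "side" or "top"; returns a dict with "frame" (420x560x3 uint8, blue, green, red), "camera_matrix" (3x3 intrinsics, pixels), "camera_from_world" (4x4, takes a point from world to camera coordinates). Camera axes: x right, y down, z forward; pixel columns grow to the right and rows downward; lengths in m; the calibration is good to about 2 mm. A picture is of the moment at which its call begins. There is no depth.
- workorder.hand_in(): hands the job in; it is judged then, once.
The state is a dict: "time_s": time; "qpos": joint angles; "qvel": joint speeds; "joint_efforts": joint torques, N m; "tool_pos": TCP position; "tool_rot": TCP orientation; "ft_force": force on the tool from outside, world axes, zero at the start; "moment": the same for the moment, N m; "width": opening from 0.0 (shut) to 1.0 (fully open); "finger_force": force on a finger pad.
Only numpy, scipy, OpenCV 4.12 (cv2) and the standard library are available. Lean on these libraries where they do the work, as an engineer would, in place of code of your own. Each camera call takes 0.05 s, during which the arm holds its last target. There are 200 camera calls.

### The job

Turn the two bar knobs of the small levelling stand until its metal plate sits level both ways. Then stand the black calibration adaptor, which is on the desk, upright on the middle of the plate's round rubber pad and let go, with the plate still level. Leave the mug, the tape roll and the date stamp where they are.

Things in the scene. Friction and masses are not known exactly. Their poses are not given: they have to be found in the camera images.
- stand: levelling stand fixed to the desk: grey 150 x 150 mm base, origin under its centre at desk height. A front arm (its -x) and a left arm (its +y) reach 150 mm out; 105 mm out on each a screw with a bar knob passes through a metal ear. The steel post beside each screw is flush with the ear's top when level. The front screw tips the plate fore and aft, the left one sideways.
- plate_pad (a point): middle of the top of the rubber pad (90 mm across) on the tilting aluminium plate (150 x 150 x 8 mm and one ear), 70 mm above the desk. It tilts with the plate: z is normal to the plate, x and y are parallel to the stand's when level. Up to 0.15 rad off level each way at the start.
- front_knob_grip (a point): middle of the front knob's bar, 119 mm above the desk. The bar is 64 mm long (point's y), 14 mm thick (x), 34 mm high (z); the point turns with it about the vertical. Grip it across its thickness. Clockwise seen from above raises the front, anticlockwise lowers it: 0.11 rad of tilt about the stand's y per rad of knob.
- left_knob_grip (a point): middle of the left knob's bar, same size: 64 mm along the point's y, 14 mm thick along x, 119 mm above the desk. This knob rides on the cradle, so it leans fore or aft until the front knob is set. Clockwise seen from above raises the left side: 0.11 rad of plate tilt about the stand's x per rad of knob.
- front_knob (a joint): angle of the front knob in rad, clockwise from above is positive; stops at -1.5 and 1.5
- left_knob (a joint): angle of the left knob in rad, clockwise from above is positive; stops at -1.5 and 1.5
- cal_tube: black plastic calibration adaptor, a stepped upright cylinder 82 mm high standing on the desk: 46 mm in diameter up to 30 mm, 52 mm from 30 to 66 mm, 38 mm at the top. Origin at the centre of its underside, z up along its axis. About 0.2 kg.
- mug: white mug, 79 mm in diameter, 89 mm high; origin at the centre of its underside. Bystander.
- tape_roll: roll of brown parcel tape lying flat, 92 mm across, 48 mm high; origin at the centre of its underside. Bystander.
- date_stamp: date stamp with a red grip, 32 x 50 x 62 mm; origin at the centre of its underside. Bystander.

How it is judged:
On the way, in this order (a step that is already met when the one before it is completed fails the run):
1. the plate is level within 0.03 rad (1.7 degrees), with the adaptor not yet on it (angle between plate_pad's own z axis and vertical below 0.03 rad and contact force between cal_tube and stand below 0.01 N), for 0.2 s.
2. the adaptor stands upright on the pad (horizontal distance between cal_tube and plate_pad below 0.022 m and angle between cal_tube's own z axis and vertical below 0.08 rad and z of cal_tube in the frame of plate_pad below 0.005 m), for 0.2 s.
At the end, for the whole second after the job is handed in: the plate is level within 0.03 rad (1.7 degrees) and the adaptor rests upright (right way up) on the rubber pad, its centre within 22 mm of the pad's, let go and still (all of step 2 and angle between plate_pad's own z axis and vertical below 0.03 rad and z of cal_tube in the frame of plate_pad above -0.005 m and linear speed of cal_tube below 0.02 m/s); the robot touches nothing.
It fails at once if the mug is moved more than 30 mm (distance of mug from where it was at the start of the episode above 0.03 m).
It fails at once if the tape roll is moved more than 30 mm (distance of tape_roll from where it was at the start of the episode above 0.03 m).
It fails at once if the date stamp is moved more than 30 mm (distance of date_stamp from where it was at the start of the episode above 0.03 m).
It also fails if it takes over 61 s, if anything falls off the work surface, if the arm or the gripper's body presses on something with over 40 N, if the wrist force passes 120 N, or if a joint passes its speed limit or range.

## Working session

There is one attempt and no reset: what is moved stays moved. The work goes in short steps, Python scripts to look and compute and a tool call to move; the robot and the scene stay as the last step left them, time stands still between calls to the robot, and variables do not carry over. Pictures are saved under pics/ and viewed, at most 10 in all, crops included, and the job is handed in when it is done.

Besides the shell and the picture viewer there is one more tool, called after "Call:" as name(argument=value, ...) on one line, values as JSON. jog_arm: Moves the arm, as the interface text tells. Its arguments: {"type":"object","properties":{"moves":{"type":"array","items":{"type":"array","items":{"type":"number"}}},"force":{"type":"number"}},"required":["moves"]}

```bash
mkdir -p pics; ls
python3 - <<'E'
from plant import status, grab_frame
import cv2,numpy as np
for n in("side","top"):
    f=grab_frame(n); cv2.imwrite(f"pics/{n}0.png",f["frame"]); np.savez(f"pics/{n}0.npz",**f)
    T=np.array(f["camera_from_world"]);print(n,f["camera_matrix"],-T[:3,:3].T@T[:3,3],T[:3,:3].round(3))
print(status.read_state())
E
```

```text
pics
side [[474.44193553   0.         277.03862695]
 [  0.         474.44193553 211.80717833]
 [  0.           0.           1.        ]] [-0.03139239  0.94933096  0.75525978] [[-0.85  -0.528 -0.002]
 [-0.258  0.42  -0.87 ]
 [ 0.46  -0.739 -0.493]]
top [[505.17291774   0.         271.92811063]
 [  0.         505.17291774 199.26692931]
 [  0.           0.           1.        ]] [3.52037629e-01 8.49922639e-04 1.30075103e+00] [[-0.    -1.     0.028]
 [-0.986 -0.004 -0.166]
 [ 0.167 -0.027 -0.986]]
{'time_s': 0.1, 'qpos': array([ 1.08730261,  0.7070322 , -0.02762412,  1.48491457,  0.02201205,
        0.95087953, -0.07552072]), 'qvel': array([-0.00015785, -0.00307682,  0.00048036,  0.00041259,  0.00012555,
       -0.00152929,  0.00010345]), 'joint_efforts': array([ 9.47058033e-04, -8.84299636e+01,  1.23603534e+00, -2.36451960e+01,
        1.69740280e-02,  5.15933905e-03, -4.67934137e-05]), 'tool_pos': array([ 0.24575131, -0.51958394,  0.21368794]), 'tool_rot': array([-4.50436002e-04,  9.75702293e-01,  2.19100020e-01, -1.17200191e-04]), 'ft_force': array([ 0.38551207,  0.58079368, -0.03303235]), 'moment': array([ 0.00160641, -0.01006537, -0.00838607]), 'finger_force': 0.0, 'width': 1.0020885332401201}
```

View pics/side0.png

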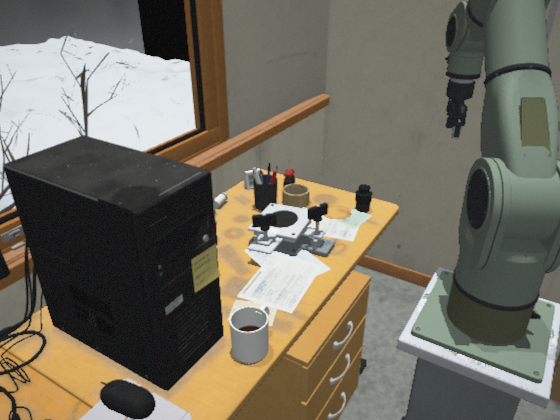

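View pics/top0.png

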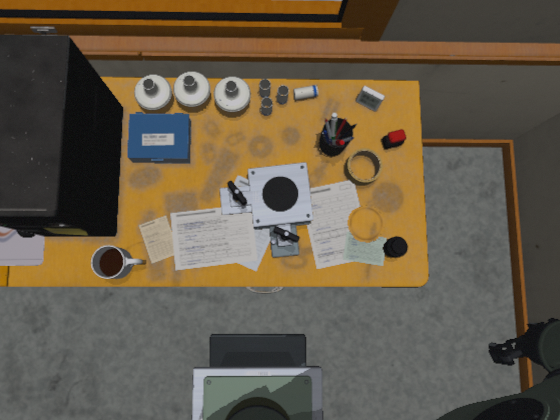

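The top view shows the plate at (280,193), the front knob at (285,234), the left knob at (236,192) and the adaptor at (395,246). The mug is at (110,262), the tape roll at (363,166) and the stamp at (395,138). I'll zoom in on the stand next.

```bash
cat > h.py <<'E'
import numpy as np, cv2
def cam(f): return np.array(f["camera_matrix"]),np.array(f["camera_from_world"])
def ray(f,uv,z):
    K,T=cam(f); R=T[:3,:3]; c=-R.T@T[:3,3]
    d=R.T@np.linalg.solve(K,np.array([uv[0],uv[1],1.])); return c+d*(z-c[2])/d[2]
def proj(f,p):
    K,T=cam(f); q=K@(T[:3,:3]@np.asarray(p)+T[:3,3]); return q[:2]/q[2]
def tri(f1,u1,f2,u2):
    P=[cam(f)[0]@cam(f)[1][:3] for f in(f1,f2)]
    X=cv2.triangulatePoints(P[0],P[1],np.array(u1,float),np.array(u2,float)).ravel(); return X[:3]/X[3]
def darkblobs(f,box,thr=45,amin=20):
    x0,y0,x1,y1=box; m=(f["frame"][y0:y1,x0:x1].max(2)<thr).astype(np.uint8)
    cs,_=cv2.findContours(m,cv2.RETR_EXTERNAL,cv2.CHAIN_APPROX_NONE); out=[]
    for c in cs:
        if cv2.contourArea(c)>=amin:
            r=cv2.minAreaRect(c); out.append(((r[0][0]+x0,r[0][1]+y0),r[1],r[2],cv2.contourArea(c)))
    return out
E
python3 - <<'E'
import numpy as np,cv2; from h import *
t=dict(np.load("pics/top0.npz"));s=dict(np.load("pics/side0.npz"))
a=cv2.resize(t["frame"][145:270,210:420],None,fx=3.8,fy=3.8,interpolation=cv2.INTER_CUBIC)
b=cv2.resize(s["frame"][175:260,235:385],None,fx=5.3,fy=5.3,interpolation=cv2.INTER_CUBIC)
cv2.imwrite("pics/ta.png",a);cv2.imwrite("pics/sb.png",b);print(a.shape,b.shape)
for r in darkblobs(t,(210,145,420,270)):print(r)
print("side")
for r in darkblobs(s,(235,175,385,260)):print(r)
E
```

```text
(475, 798, 3) (450, 795, 3)
((394.75001525878906, 247.25000762939453), (19.798988342285156, 21.92030906677246), 45.0, 339.5)
((285.25, 235.25), (25.60475730895996, 8.66622543334961), 23.198589324951172, 114.5)
((235.7610626220703, 193.58407592773438), (26.528329849243164, 8.654632568359375), 48.8140754699707, 118.5)
((280.0, 193.50000381469727), (33.2340202331543, 33.2340202331543), 45.0, 865.0)
((390.5, 146.5), (3.0, 15.0), 90.0, 23.0)
((332.5, 150.0), (10.0, 27.0), 90.0, 182.0)
side
((264.63197898864746, 222.34771728515625), (15.318115234375, 23.72526741027832), 85.91438293457031, 242.0)
((317.8499984741211, 213.54999923706055), (14.23024845123291, 20.871028900146484), 71.56504821777344, 179.0)
((363.5, 198.0), (26.0, 15.0), 90.0, 295.5)
((289.3146095275879, 181.30336904525757), (5.087989807128906, 11.871976852416992), 57.9946174621582, 23.5)
((264.5, 192.5), (33.0, 21.0), 90.0, 422.0)
```

View pics/ta.png

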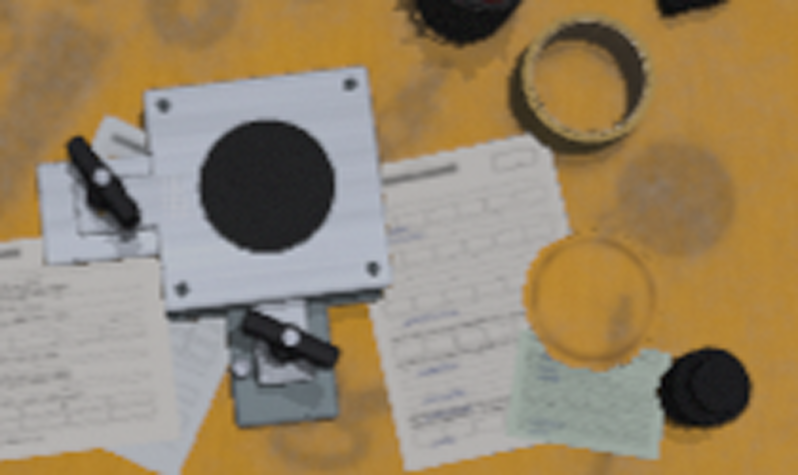

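View pics/sb.png

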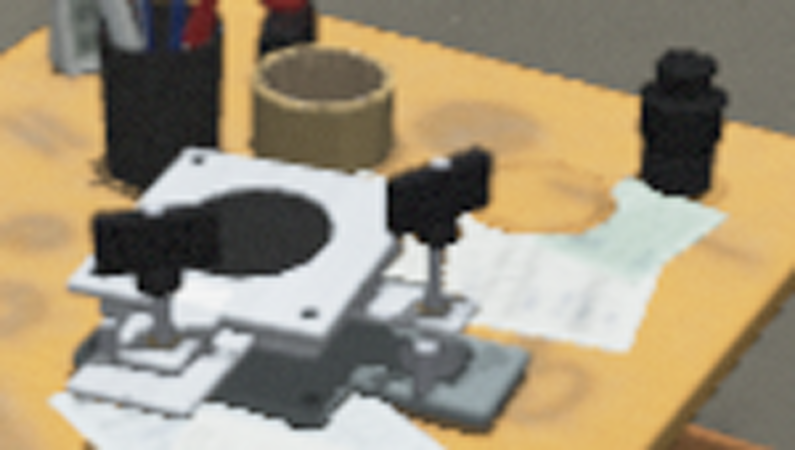

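The crops show the plate corners and screw holes, with the front-right corner hidden behind the front knob in the side view. I'll triangulate the visible ones to get the tilt.

```bash
cat > tilt.py <<'E'
from h import *
def refine(f,p,w=2):
    g=cv2.cvtColor(f["frame"],cv2.COLOR_BGR2GRAY)
    q=cv2.cornerSubPix(g,np.array([p],np.float32).reshape(1,1,2),(w,w),(-1,-1),(3,100,1e-3)).ravel()
    return q
E
python3 - <<'E'
from tilt import *
t=dict(np.load("pics/top0.npz"));s=dict(np.load("pics/side0.npz"))
A=lambda x,y:np.array([210+x/3.8-.37,145+y/3.8-.37]);B=lambda x,y:np.array([235+x/5.3-.4,175+y/5.3-.4])
C={"TL":(A(145,92),B(70,283)),"TR":(A(365,68),B(187,148)),"BL":(A(167,303),B(322,340)),
"hTR":(A(349,84),B(197,160)),"hBL":(A(181,289),B(309,314))}
P={}
for k,(a,b) in C.items():
    ra,rb=refine(t,a),refine(s,b)
    P[k]=tri(t,a,s,b); print(k,a.round(1),ra.round(1),b.round(1),rb.round(1),P[k].round(4),tri(t,ra,s,rb).round(4))
x=P["TL"]-P["BL"];y=P["TL"]-P["TR"];print(np.linalg.norm(x),np.linalg.norm(y),"rise x,y",x[2]/.15,y[2]/.15,"yaw",np.arctan2(x[1],x[0]),np.arctan2(-y[0],y[1]))
# pad blob: top-view centre & side ray
print("pad",ray(t,(280,193.5),.07))
def bar(f,b,z):
    c,(w,h),an,_=b
    bx=cv2.boxPoints((c,(w,h),an)); e=bx[1]-bx[0] if np.linalg.norm(bx[1]-bx[0])>np.linalg.norm(bx[2]-bx[1]) else bx[2]-bx[1]
    p=[ray(f,np.array(c)+d*e/2,z) for d in(-1,1)]; d=p[1]-p[0]; print("bar",ray(f,c,z).round(4),np.linalg.norm(d).round(4),np.degrees(np.arctan2(d[1],d[0])).round(1))
for b in darkblobs(t,(210,170,320,270)):
    if b[3]<200: bar(t,b,.136)
# adaptor
print("ad",ray(t,(394.75,247.25),.04), "top rim est",ray(t,A(720,378),.082))
print("ad side",ray(s,(363.5,210),0.0),ray(s,(363.5,187.),.08))
print([ray(s,B(*q),0).round(3) for q in((645,190),(680,198),(712,190))])
E
```

```text
TL [247.8 168.8] [247.8 168.8] [247.8 228. ] [247.4 228.1] [0.6395 0.027  0.0589] [0.64   0.0273 0.0583]
TR [305.7 162.5] [305.3 162.5] [269.9 202.5] [270.4 202.2] [ 0.6559 -0.1175  0.0687] [ 0.6546 -0.1167  0.0707]
BL [253.6 224.4] [253.6 224.4] [295.4 238.8] [295.7 237.9] [0.497  0.0109 0.0627] [0.4964 0.0108 0.0656]
hTR [301.5 166.7] [299.7 167.6] [271.8 204.8] [271.8 204.8] [ 0.6439 -0.1072  0.0693] [ 0.6409 -0.1024  0.0724]
hBL [257.3 220.7] [257.3 220.7] [292.9 233.8] [292.9 233.8] [0.507  0.0027 0.0702] [0.507  0.0027 0.0702]
0.14342571011587293 0.14577282979146408 rise x,y -0.02508558661839716 -0.06486420177595274 yaw 0.11273250476943601 0.11318673773429619
pad [ 0.57458843 -0.05349894  0.07      ]
bar [ 0.4646 -0.0624  0.136 ] 0.0592 -113.1
bar [0.562 0.053 0.136] 0.0628 -138.8
ad [ 0.44433004 -0.34256094  0.04      ] top rim est [ 0.44890072 -0.34208346  0.082     ]
ad side [ 0.44049195 -0.34011664  0.        ] [ 0.44914744 -0.34283999  0.08      ]
[array([ 0.459, -0.325,  0.   ]), array([ 0.437, -0.327,  0.   ]), array([ 0.424, -0.347,  0.   ])]
```

```bash
cat > go.py <<'E'
import sys,numpy as np
from scipy.spatial.transform import Rotation as R
from plant import status,bot
# go.py x y z toolx_angle_deg  -> shift cm, rotvec deg in tool axes
s=status.read_state(); q=s["tool_rot"]; r=R.from_quat(np.r_[q[1:],q[0]])
x,y,z,a=map(float,sys.argv[1:5]); a=np.radians(a)
X=np.array([np.cos(a),np.sin(a),0]);Z=np.array([0,0,-1.]);t=R.from_matrix(np.c_[X,np.cross(Z,X),Z])
print("at",np.round(s["tool_pos"],4),"toolx",np.degrees(np.arctan2(*r.as_matrix()[1::-1,0])).round(1),"t",s["time_s"],"q",np.round(s["qpos"],2),"tip",bot.tip_extent)
print("shift",(100*r.inv().apply(np.array([x,y,z])-s["tool_pos"])).round(2),"turn",np.degrees((r.inv()*t).as_rotvec()).round(1))
E
python3 go.py .47 -.0645 .22 66.9
```

```text
at [ 0.2458 -0.5196  0.2137] toolx 25.3 t 0.1 q [ 1.09  0.71 -0.03  1.48  0.02  0.95 -0.08] tip 0.011
shift [ 39.73 -31.55  -0.6 ] turn [ -0.1  -0.  -41.6]
```

Call:
jog_arm(moves=[[3.9, -3.1, 0, 0, 0, -4, 0.6], [7.9, -6.3, 0, 0, 0, -8, 0.6], [11.9, -9.4, 0, 0, 0, -12.5, 0.6], [15.9, -12.6, 0, 0, 0, -16.6, 0.6], [19.9, -15.8, 0, 0, 0, -20.8, 0.6], [23.8, -18.9, 0, 0, 0, -25, 0.6], [27.8, -22.1, 0, 0, 0, -29, 0.6], [31.8, -25.2, 0, 0, 0, -33.3, 0.6], [35.8, -28.4, 0, 0, 0, -37.5, 0.6], [39.7, -31.5, -0.6, 0, 0, -41.6, 0.6], [39.7, -31.5, -0.6, 0, 0, -41.6, 0.6], [39.7, -31.5, -0.6, 0, 0, -41.6, 0.6]])

```text
time_s: 1.6
tool_pos: [0.4698, -0.0657, 0.2199]
tool_rot: [-0.0, 0.834, 0.551, -0.0]
ft_force: [-0.9, -0.5, 0.1]
width: 0.602
finger_force: 0.0
```

```bash
python3 go.py .47 -.0645 .111 66.9
```

```text
at [ 0.4698 -0.0657  0.2199] toolx 66.9 t 1.6 q [ 0.17  0.55 -0.17  1.83  0.13  0.77 -0.47] tip 0.011
shift [ 0.12 -0.02 10.89] turn [-0.  0. -0.]
```

Call:
jog_arm(moves=[[0, 0, 4, 0, 0, 0, 0.6], [0, 0, 8, 0, 0, 0, 0.5], [0, 0, 10.9, 0, 0, 0, 0.5], [0, 0, 10.9, 0, 0, 0, 0.3], [0, 0, 10.9, 0, 0, 0, 0.0], [0, 0, 10.9, 0, 0, 0, 0.0], [0, 0, 10.9, 0, 0, 0, 0.0], [0, 0, 10.9, 0, 0, 0, 0.0]], force=40)

```text
time_s: 2.6
tool_pos: [0.4694, -0.0656, 0.112]
tool_rot: [-0.0, 0.835, 0.551, -0.0]
ft_force: [-5.8, 0.3, -3.2]
width: 0.149
finger_force: 39.9
```

Call:
jog_arm(moves=[[0, 0, 0, 0, 0, -6, 0], [0, 0, 0, 0, 0, -12, 0], [0, 0, 0, 0, 0, -18, 0], [0, 0, 0, 0, 0, -24, 0], [0, 0, 0, 0, 0, -29.5, 0], [0, 0, 0, 0, 0, -29.5, 0], [0, 0, 0, 0, 0, -29.5, 0], [0, 0, 0, 0, 0, -29.5, 0.4], [0, 0, 0, 0, 0, -29.5, 0.5], [0, 0, -5, 0, 0, -29.5, 0.5], [0, 0, -10, 0, 0, -29.5, 0.5], [0, 0, -10, 0, 0, -29.5, 0.5]])

```text
time_s: 4.1
tool_pos: [0.4714, -0.0655, 0.2143]
tool_rot: [0.002, 0.667, 0.745, 0.002]
ft_force: [0.0, -0.3, -0.9]
width: 0.5
finger_force: 0.0
```

```bash
python3 go.py .563 .0515 .215 40.8
```

```text
at [ 0.4714 -0.0655  0.2143] toolx 96.4 t 4.1 q [ 0.29  0.58 -0.36  1.83  0.28  0.78 -0.11] tip 0.011
shift [10.61 10.4  -0.03] turn [ 0.3 -0.1 55.6]
```

Call:
jog_arm(moves=[[2, 2, 0, 0, 0, 9, 0.5], [4, 4, 0, 0, 0, 18, 0.5], [6, 6, 0, 0, 0, 27, 0.5], [8, 8, 0, 0, 0, 36, 0.5], [9.5, 9.5, 0, 0, 0, 46, 0.5], [10.6, 10.4, 0, 0, 0, 55.6, 0.5], [10.6, 10.4, 0, 0, 0, 55.6, 0.5], [10.6, 10.4, 0, 0, 0, 55.6, 0.5]])

```text
time_s: 5.1
tool_pos: [0.5612, 0.051, 0.2109]
tool_rot: [0.0, 0.937, 0.35, -0.0]
ft_force: [-0.4, 0.0, 0.0]
width: 0.495
finger_force: 0.0
```

```bash
python3 go.py .563 .0515 .111 40.8
python3 - <<'E'
from plant import grab_frame
import cv2,numpy as np
o=[]
for n,(x0,y0,x1,y1) in(("side",(225,130,375,260)),("top",(200,140,350,270))):
    f=grab_frame(n);np.savez(f"pics/{n}1.npz",**f);o.append(cv2.resize(f["frame"][y0:y1,x0:x1],(400,347),interpolation=cv2.INTER_CUBIC))
cv2.imwrite("pics/m1.png",np.hstack(o))
E
```

```text
at [0.5612 0.051  0.2109] toolx 41.0 t 5.1 q [-0.13  0.69 -0.04  1.53  0.03  0.92 -1.03] tip 0.011
shift [0.17 0.07 9.99] turn [0.  0.  0.2]
```

View pics/m1.png

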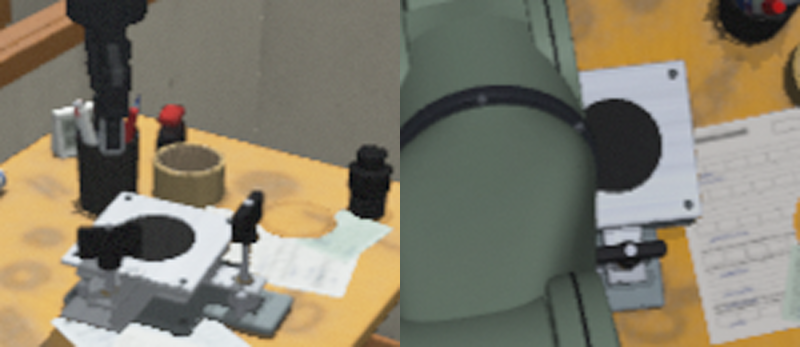

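The front bar now lies along the stand's y (top crop, about (630,250)), and the gripper is above the left knob. I'll grip it and turn it.

Call:
jog_arm(moves=[[0.1, 0, 4, 0, 0, 0, 0.5], [0.1, 0, 8, 0, 0, 0, 0.5], [0.1, 0, 10, 0, 0, 0, 0.5], [0.1, 0, 10, 0, 0, 0, 0.3], [0.1, 0, 10, 0, 0, 0, 0.0], [0.1, 0, 10, 0, 0, 0, 0.0], [0.1, 0, 10, 0, 0, 0, 0.0], [0.1, 0, 10, 0, 0, 0, 0.0]], force=40)

```text
time_s: 6.2
tool_pos: [0.5631, 0.0513, 0.1121]
tool_rot: [0.001, 0.937, 0.348, 0.001]
ft_force: [4.5, -5.5, -9.2]
width: 0.146
finger_force: 40.4
```

Call:
jog_arm(moves=[[0, 0, 0, 0, 0, 6, 0], [0, 0, 0, 0, 0, 12, 0], [0, 0, 0, 0, 0, 18, 0], [0, 0, 0, 0, 0, 24, 0], [0, 0, 0, 0, 0, 30, 0], [0, 0, 0, 0, 0, 34.5, 0], [0, 0, 0, 0, 0, 34.5, 0], [0, 0, 0, 0, 0, 34.5, 0], [0, 0, 0, 0, 0, 34.5, 0.4], [0, 0, 0, 0, 0, 34.5, 0.5], [0, 0, -6, 0, 0, 34.5, 0.5], [0, 0, -10, 0, 0, 34.5, 0.5]])

```text
time_s: 7.7
tool_pos: [0.5625, 0.0525, 0.2137]
tool_rot: [-0.0, 0.998, 0.055, 0.001]
ft_force: [-0.4, -0.7, 0.0]
width: 0.497
finger_force: 0.0
```

```bash
python3 go.py .447 -.342 .212 6.5
```

```text
at [0.5625 0.0525 0.2137] toolx 6.3 t 7.7 q [-0.23  0.7   0.17  1.53 -0.13  0.92 -1.49] tip 0.011
shift [-15.83  37.93   0.13] turn [-0.  -0.1 -0.2]
```

Call:
jog_arm(moves=[[-1.6, 3.8, 0, 0, 0, 0, 1], [-3.2, 7.6, 0, 0, 0, 0, 1], [-4.8, 11.4, 0, 0, 0, 0, 1], [-6.4, 15.2, 0, 0, 0, 0, 1], [-8, 19, 0, 0, 0, 0, 1], [-9.6, 22.8, 0, 0, 0, 0, 1], [-11.2, 26.6, 0, 0, 0, 0, 1], [-12.8, 30.4, 0, 0, 0, 0, 1], [-14.4, 34.2, 0, 0, 0, 0, 1], [-15.8, 37.9, 0, 0, 0, 0, 1], [-15.8, 37.9, 0, 0, 0, 0, 1], [-15.8, 37.9, 0, 0, 0, 0, 1]])

```text
time_s: 9.2
tool_pos: [0.4472, -0.3411, 0.2113]
tool_rot: [-0.0, 0.998, 0.055, 0.0]
ft_force: [0.2, -0.4, 0.1]
width: 1.003
finger_force: 0.0
```

```bash
python3 go.py .447 -.342 .03 6.5
python3 - <<'E'
from plant import grab_frame
from h import *
o=[]
for n,(x0,y0,x1,y1) in(("side",(235,175,385,260)),("top",(210,145,330,270))):
    f=grab_frame(n);np.savez(f"pics/{n}2.npz",**f);o.append(cv2.resize(f["frame"][y0:y1,x0:x1],None,fx=(4,5.3)[n=="side"],fy=(4,5.3)[n=="side"],interpolation=cv2.INTER_CUBIC))
    print(n)
    for b in darkblobs(f,(210,175,330,260)):print(b)
cv2.imwrite("pics/s2.png",o[0]);cv2.imwrite("pics/t2.png",o[1])
E
```

```text
at [ 0.4472 -0.3411  0.2113] toolx 6.3 t 9.2 q [ 0.55  0.69  0.09  1.54 -0.07  0.91 -0.8 ] tip 0.011
shift [-0.04  0.09 18.13] turn [-0.  -0.  -0.2]
side
((265.4429740905762, 222.64589309692383), (23.588199615478516, 15.399282455444336), 11.888657569885254, 219.0)
((317.0192413330078, 211.40384674072266), (9.217458724975586, 18.434917449951172), 11.309932708740234, 96.0)
((288.52941131591797, 180.11764907836914), (5.820855140686035, 10.6715669631958), 75.96376037597656, 29.0)
((264.9668502807617, 192.87016677856445), (33.79533004760742, 21.076091766357422), 86.98721313476562, 427.0)
((213.0, 210.0), (6.0, 70.0), 0.0, 181.5)
top
((285.9941101074219, 234.92352294921875), (8.283223152160645, 26.23020362854004), 85.60128784179688, 60.5)
((237.0, 200.5), (8.0, 15.0), 0.0, 68.5)
((236.0, 186.0), (4.0, 10.0), 0.0, 31.0)
((280.0, 193.5), (33.0, 34.0), 90.0, 867.0)
```

View pics/s2.png

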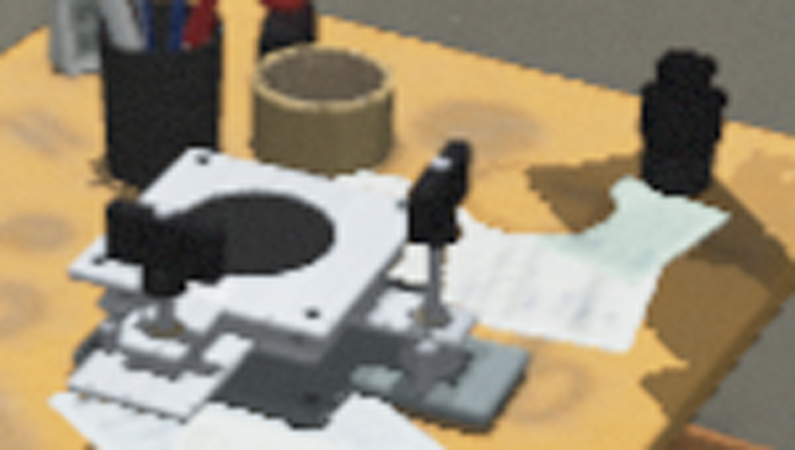

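View pics/t2.png

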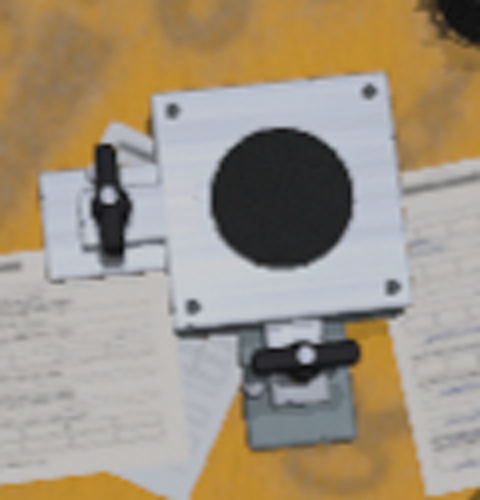

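The bars now line up with the stand's axes. I'll check the tilt from corners and holes: top crop (152,96), (385,72), (177,322); side crop (70,272), (190,148), (318,340); holes in side at (203,160) and (313,314).

Run:
```python
from tilt import *
t=dict(np.load("pics/top2.npz"));s=dict(np.load("pics/side2.npz"))
A=lambda x,y:np.array([210+x/4-.37,145+y/4-.37]);B=lambda x,y:np.array([235+x/5.3-.4,175+y/5.3-.4])
def cen(f,p,r=3): # dark-weighted centroid of a hole
    x,y=np.round(p).astype(int);g=f["frame"][y-r:y+r+1,x-r:x+r+1].mean(2);w=np.clip(np.median(g)-15-g,0,None)
    Y,X=np.mgrid[-r:r+1,-r:r+1];return np.array([x+(w*X).sum()/w.sum(),y+(w*Y).sum()/w.sum()])
H={"TR":(cen(t,A(369,91)),cen(s,B(203,160),2)),"BL":(cen(t,A(193,306)),cen(s,B(313,314),2))}
for k,(a,b) in H.items(): print("hole",k,a,b,tri(t,a,s,b).round(4))
for k,a,b in(("TL",A(152,96),B(70,272)),("TR",A(385,72),B(190,148)),("BL",A(177,322),B(318,340))):
    print(k,refine(t,a),refine(s,b),tri(t,a,s,b).round(4),tri(t,refine(t,a),s,refine(s,b)).round(4))
# predicted side pixels for level plate / compare
c=np.mean([ray(t,A(*q),.066)[:2] for q in((152,96),(385,72),(177,322),(410,303))],0);yaw=.113
print("centre",c,"pad",ray(t,(280,193.5),.07))
for n,f in(("top",t),("side",s)):
  for k,(u,v) in {"TL":(1,1),"TR":(1,-1),"BL":(-1,1)}.items():
    p=np.r_[c+.075*np.array([u*np.cos(yaw)-v*np.sin(yaw),u*np.sin(yaw)+v*np.cos(yaw)]),.066]; q=proj(f,p)
    print(n,k,q.round(1), ((q-[234.6,174.6])*5.3).round() if n=="side" else ((q-[209.6,144.6])*4).round())
```

```text
hole TR [301.83769419 167.4215045 ] [273.53611898 203.94334278] [ 0.64   -0.1083  0.0731]
hole BL [257.72056299 221.2523172 ] [293.47350715 233.71152229] [0.5057 0.0016 0.0705]
TL [247.74858 168.63911] [247.57811 225.3914 ] [0.6386 0.0274 0.0662] [0.6386 0.0273 0.0677]
TR [305.34738 163.07954] [270.8733  202.31444] [ 0.6551 -0.1182  0.0687] [ 0.6531 -0.1168  0.0707]
BL [253.88 225.13] [295.88696 238.07942] [0.4969 0.011  0.0624] [0.4952 0.0103 0.065 ]
centre [ 0.57425713 -0.05348448] pad [ 0.57458843 -0.05349894  0.07      ]
top TL [246.7 167.8] [148.  93.]
top TR [306.1 161.6] [386.  68.]
top BL [253.1 227.1] [174. 330.]
side TL [247.1 226.2] [ 66. 273.]
side TR [270.6 203. ] [191. 151.]
side BL [296.3 238.5] [327. 339.]
```

Heights agree within about 3 mm of noise, and the level-plate prediction matches to about 0.4 px, so the plate is level. Next I'll locate the adaptor and grip it.

Run:
```python
from h import *
t=dict(np.load("pics/top0.npz"));s=dict(np.load("pics/side0.npz"))
print(tri(t,(394.75,247.25),s,(363.5,198)))
# side silhouette axis: central vertical plane + top-view top disc centre
print(ray(t,(210+720/3.8-.37,145+378/3.8-.37),.082), proj(t,[.446,-.342,.082]),proj(t,[.446,-.342,0]))
m=(s["frame"][180:215,345:380].max(2)<45)
for r in range(0,35,4): 
    x=np.where(m[r])[0]; print(r+180, (x.min()+345,x.max()+345) if len(x) else None)
for z in(.0,.03,.05,.066,.082): print(z,proj(s,[.446,-.342,z]).round(1))
```

```text
[ 0.44460397 -0.34182399  0.04214091]
[ 0.44890072 -0.34208346  0.082     ] [399.12006017 245.29950583] [390.3736751  247.72967383]
180 None
184 None
188 (np.int64(359), np.int64(369))
192 (np.int64(356), np.int64(370))
196 (np.int64(356), np.int64(370))
200 (np.int64(357), np.int64(370))
204 (np.int64(357), np.int64(368))
208 (np.int64(356), np.int64(368))
212 None
0.0 [362.1 209.3]
0.03 [363.  201.2]
0.05 [363.5 195.7]
0.066 [363.9 191.3]
0.082 [364.4 186.8]
```

Call:
jog_arm(moves=[[-0.1, 0.1, 5, 0, 0, 0, 1], [-0.1, 0.1, 10, 0, 0, 0, 1], [-0.1, 0.1, 14, 0, 0, 0, 1], [-0.1, 0.1, 17.4, 0, 0, 0, 1], [-0.1, 0.1, 17.4, 0, 0, 0, 1], [-0.1, 0.1, 17.4, 0, 0, 0, 0.7], [-0.1, 0.1, 17.4, 0, 0, 0, 0.3], [-0.1, 0.1, 17.4, 0, 0, 0, 0.3], [-0.1, 0.1, 17.4, 0, 0, 0, 0.3], [-0.1, 0.1, 17.4, 0, 0, 0, 0.3], [-0.1, 0.1, 17.4, 0, 0, 0, 0.3]], force=30)

```text
time_s: 10.68
tool_pos: [0.4468, -0.3429, 0.0387]
tool_rot: [0.0, 0.998, 0.055, 0.001]
ft_force: [-1.6, 3.4, 14.8]
width: 0.544
finger_force: 28.5
```

```bash
python3 go.py .5745 -.0535 .036 6.5
```

```text
at [ 0.4468 -0.3429  0.0387] toolx 6.3 t 10.675 q [ 0.57  0.95  0.05  1.7  -0.09  0.5  -0.78] tip 0.011
shift [ 15.88 -27.36   0.28] turn [ 0.1 -0.1 -0.2]
```

Call:
jog_arm(moves=[[0, 0, -2, 0, 0, 0, 0.3], [0, 0, -4, 0, 0, 0, 0.3], [0, 0, -6, 0, 0, 0, 0.3], [0, 0, -6, 0, 0, 0, 0.3], [0, 0, -6, 0, 0, 0, 0.3]])

```text
time_s: 11.3
tool_pos: [0.4459, -0.3427, 0.0968]
tool_rot: [-0.0, 0.998, 0.055, -0.0]
ft_force: [-0.1, -0.3, -1.7]
width: 0.541
finger_force: 30.9
```

Run:
```python
from plant import grab_frame,status
from h import *
print(status.read_state()["tool_pos"],status.read_state()["width"])
f=grab_frame("side");np.savez("pics/side3.npz",**f)
x0,y0,x1,y1=320,130,400,230
cv2.imwrite("pics/s3.png",cv2.resize(f["frame"][y0:y1,x0:x1],None,fx=6,fy=6,interpolation=cv2.INTER_CUBIC))
```

```text
[ 0.44593411 -0.34267268  0.09676409] 0.5410220418417052
```

View pics/s3.png

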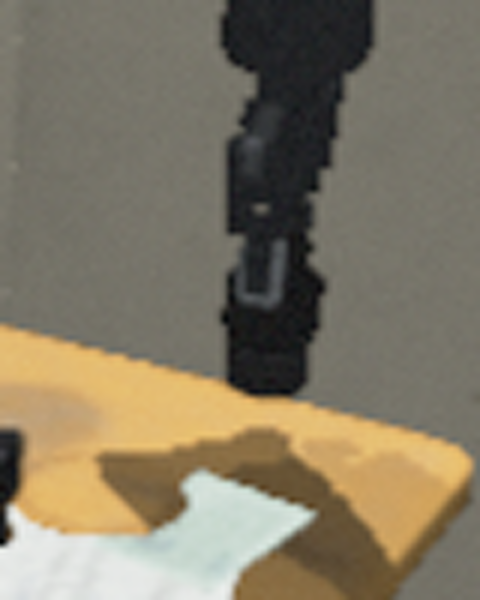

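The adaptor hangs upright in the fingers, with its bottom at crop (267,395). I'll carry it to the pad.

```bash
python3 go.py .5745 -.0535 .15 6.5
```

```text
at [ 0.4459 -0.3426  0.0965] toolx 6.3 t 11.35 q [ 0.56  0.85  0.07  1.66 -0.09  0.63 -0.78] tip 0.011
shift [ 15.96 -27.33  -5.34] turn [-0.   0.  -0.2]
```

Call:
jog_arm(moves=[[0, 0, -3, 0, 0, 0, 0.3], [1, -2, -5.4, 0, 0, 0, 0.3], [3, -5.1, -5.4, 0, 0, 0, 0.3], [5, -8.6, -5.4, 0, 0, 0, 0.3], [7, -12, -5.4, 0, 0, 0, 0.3], [9, -15.4, -5.4, 0, 0, 0, 0.3], [11, -18.8, -5.4, 0, 0, 0, 0.3], [13, -22.3, -5.4, 0, 0, 0, 0.3], [15, -25.7, -5.4, 0, 0, 0, 0.3], [16, -27.3, -5.4, 0, 0, 0, 0.3], [16, -27.3, -5.4, 0, 0, 0, 0.3], [16, -27.3, -5.4, 0, 0, 0, 0.3]])

```text
time_s: 12.85
tool_pos: [0.5746, -0.0552, 0.1509]
tool_rot: [0.0, 0.999, 0.054, -0.0]
ft_force: [0.3, -0.7, -1.5]
width: 0.538
finger_force: 31.4
```

```bash
python3 go.py .5745 -.0535 .111 6.5
```

```text
at [ 0.5746 -0.0552  0.1509] toolx 6.2 t 12.85 q [-0.04  0.8   0.16  1.56 -0.16  0.8  -1.28] tip 0.011
shift [ 0.01 -0.18  3.99] turn [ 0.   0.  -0.3]
```

Call:
jog_arm(moves=[[0, -0.1, 1.5, 0, 0, 0, 0.3], [0, -0.1, 3, 0, 0, 0, 0.3], [0, -0.1, 3.6, 0, 0, 0, 0.3], [0, -0.1, 3.9, 0, 0, 0, 0.3], [0, -0.1, 3.9, 0, 0, 0, 0.3]])

```text
time_s: 13.48
tool_pos: [0.575, -0.053, 0.1121]
tool_rot: [-0.0, 0.998, 0.055, -0.0]
ft_force: [0.1, 0.0, -1.6]
width: 0.537
finger_force: 31.4
```

Call:
jog_arm(moves=[[0, 0, 0.15, 0, 0, 0, 0.3], [0, 0, 0.3, 0, 0, 0, 0.3], [0, 0, 0.3, 0, 0, 0, 0.3]])

```text
time_s: 13.85
tool_pos: [0.575, -0.0529, 0.1091]
tool_rot: [-0.0, 0.998, 0.055, 0.0]
ft_force: [0.7, 0.6, -1.6]
width: 0.539
finger_force: 31.4
```

Call:
jog_arm(moves=[[0, 0, 0.1, 0, 0, 0, 0.3], [0, 0, 0.2, 0, 0, 0, 0.3], [0, 0, 0.2, 0, 0, 0, 0.3]])

```text
time_s: 14.22
tool_pos: [0.5756, -0.0528, 0.1086]
tool_rot: [-0.0, 0.998, 0.055, 0.001]
ft_force: [-3.6, 1.4, 25.2]
width: 0.539
finger_force: 35.8
```

Call:
jog_arm(moves=[[0, 0, -0.1, 0, 0, 0, 0.5], [0, 0, -0.1, 0, 0, 0, 0.65], [0, 0, -0.1, 0, 0, 0, 0.8], [0, 0, -0.1, 0, 0, 0, 1], [0, 0, -0.1, 0, 0, 0, 1], [0, 0, -0.1, 0, 0, 0, 1], [0, 0, -3, 0, 0, 0, 1], [0, 0, -7, 0, 0, 0, 1], [0, 0, -12, 0, 0, 0, 1], [0, 6, -14, 0, 0, 0, 1], [0, 12, -14, 0, 0, 0, 1], [0, 18, -14, 0, 0, 0, 1]])

```text
time_s: 15.72
tool_pos: [0.5948, -0.2336, 0.2475]
tool_rot: [-0.0, 0.998, 0.055, 0.0]
ft_force: [0.8, 0.7, 0.7]
width: 0.999
finger_force: 0.0
```

Call:
jog_arm(moves=[[-2, 5, 0, 0, 0, 0, 1], [-4, 10, 0, 0, 0, 0, 1], [-6, 15, 0, 0, 0, 0, 1], [-6, 15, 0, 0, 0, 0, 1], [-6, 15, 0, 0, 0, 0, 1]])

```text
time_s: 16.35
tool_pos: [0.5517, -0.3871, 0.2469]
tool_rot: [-0.0, 0.998, 0.055, 0.0]
ft_force: [0.4, 0.1, 0.2]
width: 0.997
finger_force: 0.0
```

Run:
```python
from plant import grab_frame
from h import *
o=[]
for n,(x0,y0,x1,y1) in(("side",(240,150,360,270)),("top",(210,145,330,265))):
    f=grab_frame(n);np.savez(f"pics/{n}4.npz",**f);o.append(cv2.resize(f["frame"][y0:y1,x0:x1],(400,400),interpolation=cv2.INTER_CUBIC))
cv2.imwrite("pics/m4.png",np.hstack(o))
for z in(.07,.136,.152):print(z,(proj(f,[.5745,-.0535,z])-[210,145])*400/120+[400,0])
```

```text
0.07 [633.33511992 161.7837516 ]
0.136 [637.41703855 145.14152185]
0.152 [638.47490537 140.82853467]
```

View pics/m4.png

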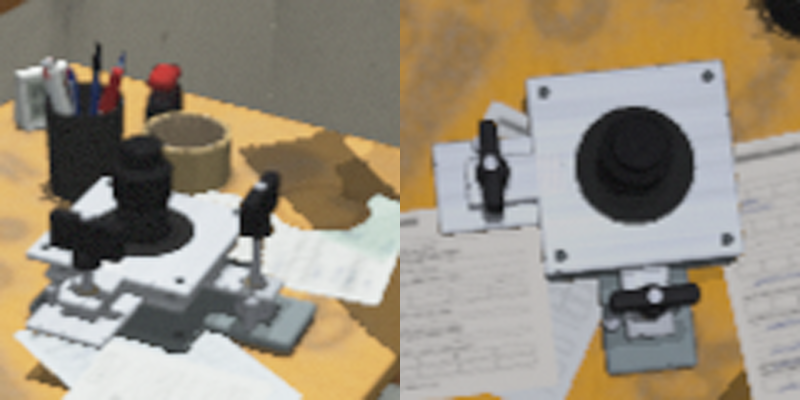

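The adaptor stands upright on the pad: its top disc is at (640,143) against (638,141) predicted. I'll check that the plate corners haven't moved, and hand in only if so.

Run:
```python
from tilt import *
from plant import workorder
s2,s4=(dict(np.load(f"pics/side{i}.npz")) for i in(2,4))
d=[refine(s4,p)-refine(s2,p) for p in([247.6,225.4],[295.9,238.1],[270.9,202.3])];print(np.round(d,2))
if np.abs(d[:2]).max()<.6: print(workorder.hand_in())
```

```text
[[ 0.02  0.02]
 [-0.03  0.02]
 [ 1.57  0.09]]
the job is handed in; nothing more can be done
None
```

The job is handed in at about 16 s of robot time: both knobs are set so the plate measures level within camera accuracy, the adaptor stands released and upright within a few millimetres of the pad's middle, and the mug, tape roll and date stamp were never touched (the verdict wasn't shown).

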